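Close and bolt the ware chest

TASK

Close up the ware chest so that it cannot come open: press the raised lid leaf down shut, push the steel bolt by its knob along its slot until it is fully home in the keeper, then turn the knob over and press it all the way down into the locking notch. Do it by pressing and pushing only; do not raise the lid any higher, and leave the crockery and the painter's things on and around the chest where they are.

Things in the scene. Friction and masses are not known exactly. Their poses are not given: they have to be found in the camera images.
- chest: wooden ware chest, screwed down, 280 (x) x 400 (y) x 130 mm high. Origin: centre of its underside, on the bench; z up, x to its far long side, y to its left end. Right part of the top (y -200 to -20 mm): a fixed deck. Left part (y -17 to 200 mm): the hinged lid leaf of 12 mm board, top face at z = 130 mm when shut. A steel tower bolt lies along y on the middle line x = 0
- lid (a joint): angle of the lid leaf, rad: 0 shut, greater as it rises. Hinge line along x at y = 200 mm, z = 118 mm of the chest, so the free edge is at the chest's middle. The hinges are stiff: the leaf stays where it is left; some 3 to 5 N down on point lid_press moves it
- lid_press (a point): a bare point on the upper face of the lid leaf, 75 mm to the robot's side of the bolt and 32 mm from the free edge; with the lid shut it is at chest (-75, 15, 130) mm
- barrel (a point): the bolt's barrel: a steel tube 25 mm across and 137 mm long, strapped to a base plate (44 mm wide, 3 mm thick) on the lid, and moving with it. Origin on the lid's top face below the tube's axis, at chest (0, 0, 130) mm when shut, axes as the chest's; the tube runs along y from -12 to 125 mm, axis 16 mm and top 29 mm (straps 31 mm) above the lid
- keeper (a point): top of the keeper, the steel arch on the deck that takes the rod (15 mm thick): 28 mm wide, 25 mm along y, 29 mm high, at chest (0, -42, 159) mm. With the lid raised the rod cannot enter it
- bolt (a joint): how far the bolt is shot, m: 0 drawn back, 0.050 fully home (end stop); it moves along the chest's -y against about 3 N of friction and stays where it is left
- knob (a joint): turn of the bolt's knob about the tube's axis, rad: 0 upright, 1.571 lying level on the far (+x) side, fully down. Its stem (8 mm thick) stands in an L-shaped slot: 50 mm along the tube's top, then, at the keeper end, a 12 mm wide notch down the far side. But for slight play it turns only in the last 3 mm of the bolt's travel; once turned the bolt cannot slide. It stays where left (friction 0.08 Nm)
- knob_head (a point): centre of the knob's round steel head (18 mm across, 18 mm high), 40 mm from the tube's axis. With the lid shut and the knob upright: at chest (0, 85 - 1000 x bolt, 186) mm; when bolted and fully turned: at chest (40, 35, 146) mm
- cup_front: a plain white porcelain tumbler (64 mm across, 72 mm high) standing on the chest's fixed deck beside the keeper; origin at the centre of its underside; leave it where it stands
- cup_back: a second such tumbler on the deck, on the other side of the keeper; origin at the centre of its underside; leave it where it stands
- colour_bowl: a small blue colour bowl (84 mm across, 50 mm high) on the bench to the right of the chest; origin at the centre of its underside; leave it where it stands
- dish: a white dish (110 mm across, 20 mm high) on the bench to the right of the chest; origin at the centre of its underside; leave it where it stands
- water_bottle: a clear bottle (64 mm across, 170 mm high) on the bench to the left of the chest; origin at the centre of its underside; leave it where it stands
- rinse_cup: a glass tumbler (80 mm across, 65 mm high) on the bench to the left of the chest; origin at the centre of its underside; leave it where it stands

How it is judged (in metres and radians):
On the way, in this order (a step that is already met when the one before it is completed fails the run):
1. the lid leaf is pressed down shut (value of joint lid below 0.02 rad), for 0.1 s.
2. the bolt is pushed home into the keeper (value of joint bolt above 0.045 m and value of joint lid below 0.03 rad), for 0.1 s.
3. the knob is turned down into the notch (all of step 2 and value of joint knob above 1.45 rad), for 0.1 s.
At the end, for the whole second after the job is handed in: the lid is shut (within 0.03 rad), the bolt is home (45 mm or more of its 50 mm), the knob is down in the notch (1.45 rad or more of 1.57), all at rest, and no bystander was moved by more than 30 mm (all of step 3 and velocity of joint lid between -0.02 and 0.02 rad/s and velocity of joint bolt between -0.02 and 0.02 m/s and velocity of joint knob between -0.02 and 0.02 rad/s); the robot touches nothing.
It fails at once if the lid is raised higher than it stood (value of joint lid above 0.29 rad).
It fails at once if a cup on the deck is moved by more than 30 mm, knocked over or lifted (distance of any of cup_front, cup_back from where it was at the start of the episode above 0.03 m).
It fails at once if one of the painter's things beside the chest is moved by more than 30 mm, knocked over or lifted (distance of any of colour_bowl, dish, water_bottle, rinse_cup from where it was at the start of the episode above 0.03 m).
It also fails if it takes over 48 s, if anything falls off the work surface, if the arm or the gripper's body presses on something with over 40 N, if the wrist force passes 120 N, or if a joint passes its speed limit or range.

ROBOT

A 6-joint arm with a two-finger parallel gripper is mounted at the origin on the work surface. World frame = base frame: x ahead of the robot, y to its left, z up, the work surface at z = 0. Lengths are in m, angles in degrees, forces in N, time in s.
With the tool pointing down it reaches from about 0.325 to 0.875 m from the base axis. Payload 4.4 kg.
Tool frame: the origin (TCP) lies midway between the tips of the shut fingers; the grasp point (between the pads) lies 19 mm behind it; z points along the fingers, y is the direction in which the jaws open and shut (so a half turn about z gives the same grasp; the last joint's range is limited). The gripper opens to 85 mm and grips with 20 to 120 N. Pads are 22 mm wide; open, the fingers measure 114 mm over their backs; the gripper's body (76 mm by 85 mm) begins 54 mm behind the grasp point. The pads swing forward as they close: fully open they stand 13 mm farther back than shut.
Start: joints at [-75.774, 11.837, 88.321, -0, 79.842, -8.623], TCP at [0.223, -0.53, 0.205] pointing down, gripper open.
Joint ranges: [-156.59, 156.59], [-49.26, 127.26], [12.9, 141.05], [-63.56, 243.56], [4.71, 150.69], [-161.64, 161.64]. Speed limits (degrees/s): [159.86, 159.86, 180, 180, 180, 180].

INTERFACE

Orientations are given as a 3x3 rotation matrix whose columns are the frame's x, y, z axes.
In Python, from rig import manip gives the robot as it stands.
- The arm moves only by the tool drive_tool, never from a script. Its argument "steps" is a list of rows, each a list of 3 entries, a list of its own where there are three numbers: the gripper command: -1 is fully open, 1 is shut, values between are in proportion, then the shift along the tool's x, y, z in mm, then the turn, a rotation vector about the tool's x, y, z in rad. A call has 1 to 10 rows; each row shifts and turns the pose as measured when the row begins, along the tool's axes as they then stand; what a row does not reach is not made up. A row lasts 1/12 s, in which the tool goes at most 41.7 mm and 7.16 degrees, less where a joint would pass 70% of its speed; a pose out of reach is approached as far as the arm can. A call is refused whole if a number of a shift passes 41.7 or a number of a turn 0.125, either way. A call with a gripper value outside its range is refused whole. The fingers move at their own pace and stop on an object; the grip force is fixed at half the most. Time passes only in rows, so rows that do not move let the fingers close. It gives the time, the measured TCP pose, the force and the opening at its end, in the units of the state.
- manip.state(): the state, without advancing time (a new reading comes with each control period).
- manip.grab_frame(name): name is "scene" or "top" or "wrist"; returns the picture (420x560x3 uint8, red, green, blue); there is no depth.
- manip.calibration(name): a dict with "vertical_fov" (degrees; the focal length in pixels is half the picture's height over the tangent of half this angle, whatever the lens; pixels are square), "cx", "cy" (the principal point, pixels), "k1" (the pictures are not rectified: a ray, as slopes to the right and down, at radius r is drawn at 1 + k1 r^2 times it, then the intrinsics apply), "rvec" (rotation vector, rad) and "tvec" (3), from world to camera coordinates, as OpenCV has them. Camera axes: x right, y down, z forward; pixel columns grow to the right and rows downward; lengths in m; the calibration is good to about 2 mm. A picture is of the moment at which its call begins: read the wrist's pose just before it. calibration takes no time and is no camera call; for the wrist camera it gives the pose at the moment of the call.
- manip.finish_job(): hands the job in, once; it reports no verdict.
The state is a dict: "time_s": time; "joints": joint angles; "joint_vel": joint speeds; "tau": joint torques, N m; "tool_pos": TCP position; "tool_rot": TCP orientation; "contact_force": force on the tool from outside, world axes, zero at the start; "moment": the same for the moment, N m; "width": finger opening in m.
Only numpy, scipy, OpenCV 4.12 (cv2) and the standard library are available. Lean on these libraries where they do the work, as an engineer would, in place of code of your own. Each camera call takes 0.05 s, during which the arm holds its last target.

## Working session

There is one attempt and no reset: what is moved stays moved. The work goes in short steps, Python scripts to look and compute and a tool call to move; the robot and the scene stay as the last step left them, time stands still between calls to the robot, and variables do not carry over. Pictures are saved under pics/ and viewed, and the job is handed in when it is done.

Besides the shell and the picture viewer there is one more tool, called after "Request:" as name(argument=value, ...), one argument or row to a line, values as JSON. drive_tool: Moves the arm, as the interface text tells. Its arguments: {"type":"object","properties":{"steps":{"type":"array"}},"required":["steps"]}

```bash
ls; mkdir -p pics; cat > h.py <<'E'
import numpy as np, cv2
from rig import manip
def shot(n,f):
    im=manip.grab_frame(n); cv2.imwrite('pics/'+f,cv2.cvtColor(np.asarray(im),cv2.COLOR_RGB2BGR)); return im
def cal(n):
    c=manip.calibration(n); f=210/np.tan(np.radians(c['vertical_fov'])/2)
    R=cv2.Rodrigues(np.array(c['rvec'],float))[0]; return f,c['cx'],c['cy'],c['k1'],R,np.array(c['tvec'],float)
def proj(P,C):
    f,cx,cy,k,R,t=C
    p=np.atleast_2d(P)@R.T+t; s=p[:,:2]/p[:,2:]; r2=(s**2).sum(1,keepdims=True)
    return s*(1+k*r2)*f+[cx,cy]
def ray(uv,C):
    f,cx,cy,k,R,t=C
    d=(np.array(uv,float)-[cx,cy])/f; s=d.copy()
    for _ in range(50): s=d/(1+k*(s@s))
    return -R.T@t, R.T@np.array([s[0],s[1],1])
def onz(uv,z,C):
    o,d=ray(uv,C); return o+d*(z-o[2])/d[2]
E
python3 - <<'E'
from h import *
import json
for n in('scene','top'):
    shot(n,n+'0.png'); c=manip.calibration(n); print(c)
    C=cal(n); print(-C[4].T@C[5])
print(manip.state())
E
```

```text
pics
{'vertical_fov': 46.78453158681588, 'cx': 285.0032109158197, 'cy': 211.4594020531898, 'k1': -0.13895315448006884, 'rvec': array([ 1.19551354,  2.40031415, -0.90586169]), 'tvec': array([ 0.35785204, -0.27147722,  1.62034519])}
[1.22752157 0.48628682 1.04114957]
{'vertical_fov': 53.53370442706251, 'cx': 277.64009228422333, 'cy': 209.3475244576516, 'k1': 0.009787048713696705, 'rvec': array([ 2.1230828 , -2.1333993 ,  0.19330784]), 'tvec': array([0.02164491, 0.56965308, 1.13309602])}
[0.35836026 0.02141671 1.21655208]
{'time_s': 0.1, 'joints': array([-7.57746284e+01,  1.18810480e+01,  8.83992809e+01,  2.93951723e-05,
        7.98432101e+01, -8.62151852e+00]), 'joint_vel': array([-0.05282049, -0.10654462, -0.21151545,  0.06402801,  0.01435069,
        0.09722762]), 'tau': array([-1.04226729e-03, -3.84094191e+01, -2.92549181e+01, -1.35245677e-04,
        4.87347119e-03,  1.05715108e-05]), 'tool_pos': array([ 0.2230675 , -0.52913282,  0.20390322]), 'tool_rot': array([[ 9.21545826e-01,  3.88269250e-01, -5.29358180e-04],
       [ 3.88269476e-01, -9.21543512e-01,  2.09016960e-03],
       [ 3.23721986e-04, -2.13172069e-03, -9.99997675e-01]]), 'contact_force': array([-0.84546398,  0.71493809, -0.09386386]), 'moment': array([ 0.0110859 , -0.02692683,  0.02703261]), 'width': 0.08536882804707126}
```

View pics/scene0.png

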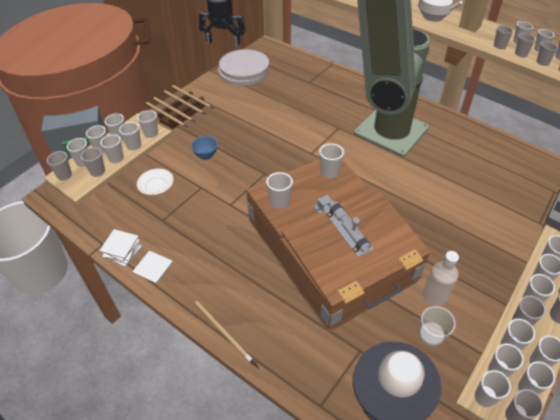

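View pics/top0.png

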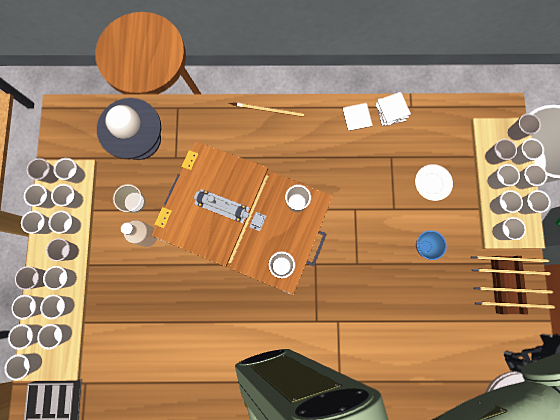

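```bash
python3 - <<'E'
import cv2
a=cv2.imread('pics/top0.png')[135:300,145:345]; cv2.imwrite('pics/top0c.png',cv2.resize(a,None,fx=4,fy=3.6,interpolation=cv2.INTER_CUBIC)) if 0 else cv2.imwrite('pics/top0c.png',cv2.resize(a,(720,594),interpolation=cv2.INTER_CUBIC))
a=cv2.imread('pics/scene0.png')[140:330,235:435]; cv2.imwrite('pics/scene0c.png',cv2.resize(a,(600,570),interpolation=cv2.INTER_CUBIC))
E
```

```text
(no output)
```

View pics/top0c.png

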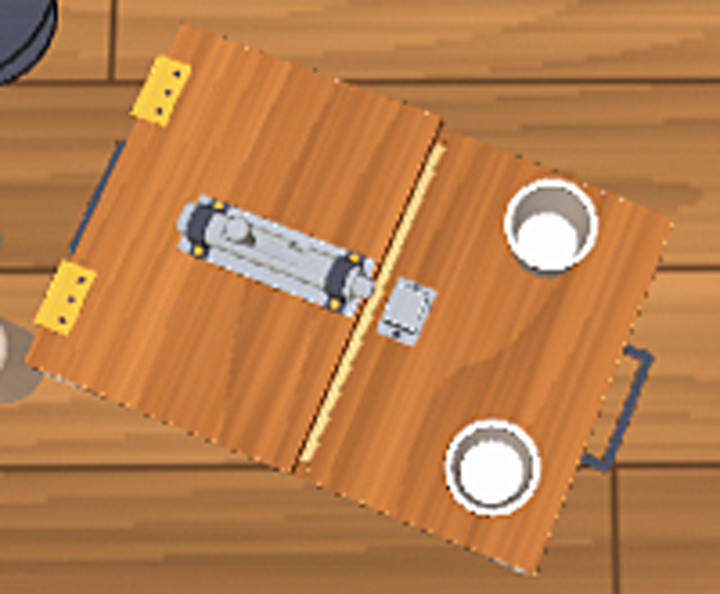

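View pics/scene0c.png

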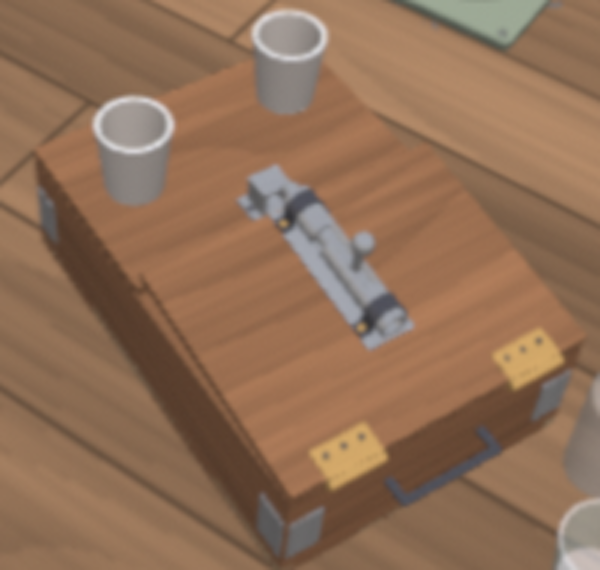

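```bash
cat > fit.py <<'E'
from h import *
from scipy.optimize import least_squares
def lidpt(p,a): # p chest coords when shut (mm) -> raised
    y=p[1]-200; z=p[2]-118
    c,s=np.cos(a),np.sin(a)
    # free edge at -y, rises
    return np.array([p[0],200+y*c+z*s,118-y*s+z*c])
def W(p,q):
    c,s=np.cos(q[2]),np.sin(q[2]); return np.array([q[0]+(c*p[0]-s*p[1])/1000,q[1]+(s*p[0]+c*p[1])/1000,p[2]/1000])
T=lambda u,v:(145+u/3.6,135+v/3.6); S=lambda u,v:(235+u/3,140+v/3)
obs=[('top',(140,-200,130),0,T(671,221)),('top',(-140,-200,130),0,T(533,574)),('top',(140,200,130),1,T(183,27)),('top',(-140,200,130),1,T(28,362)),
('top',(140,-17,130),1,T(440,118)),('top',(-140,-17,130),1,T(292,473)),
('top',(0,85,195),1,T(237,228)),('scene',(0,85,186),1,S(364,243)),
('scene',(140,-200,130),0,S(37,152)),('scene',(140,200,130),1,S(290,497)),('scene',(-140,200,130),1,S(583,340)),('top',(0,-42,159),0,T(409,305)),('scene',(0,-42,159),0,S(268,180))]
if __name__=='__main__':
    Cs={n:cal(n) for n in('top','scene')}
    def res(q):
        r=[]
        for n,p,l,uv in obs:
            p=lidpt(p,q[3]) if l else np.array(p,float)
            r.append(proj(W(p,q),Cs[n])[0]-uv)
        return np.concatenate(r)
    s=least_squares(res,[.5,.1,-.4,.2],loss='soft_l1'); print(s.x); print(res(s.x).reshape(-1,2).round(1))
    q=s.x
    for nm,p in dict(lid_press=(-75,15,130),knob=(0,85,186),khome=(0,35,186),kd=(40,35,146),keeper=(0,-42,159)).items(): print(nm,W(p,q),W(lidpt(p,q[3]),q))
    for n,uv,z in [('top',T(550,215),.202),('top',T(492,462),.202)]: print('cup',onz(uv,z,Cs[n]))
    st=manip.state(); R=st['tool_rot']; print(np.degrees(q[2]))
E
python3 fit.py
```

```text
[ 0.54013887  0.11100698 -0.39471612  0.02495792]
[[ 1.1 -0.9]
 [ 0.2  0.1]
 [-0.2 -1.6]
 [-1.3 -0.3]
 [ 1.7  1.9]
 [ 1.1  0.5]
 [-2.1 -0.6]
 [ 0.3  5.9]
 [-1.5 -1.7]
 [-0.2 -0.6]
 [ 0.8 -1.9]
 [-1.6 -0.2]
 [ 0.5 -0.1]]
lid_press [0.47667413 0.15369453 0.13      ] [0.47681144 0.15402415 0.134613  ]
knob [0.57282529 0.18947097 0.186     ] [0.57349162 0.19107051 0.18884869]
khome [0.55359798 0.14331568 0.186     ] [0.5542703  0.14492959 0.19009645]
kd [0.59052221 0.12793384 0.146     ] [0.59081068 0.12862629 0.15010891]
keeper [0.52398793 0.07223654 0.159     ] [0.52441037 0.0732506  0.16502642]
cup [ 0.57921545 -0.03116822  0.202     ]
cup [0.40961315 0.01012796 0.202     ]
-22.615567810604205
```

```bash
sed -i "s/    s=least_squares.*/    import sys\n    s=least_squares(res,[.5,.1,-.4,float(sys.argv[1])],loss=sys.argv[2]); print(s.x,s.cost); print(res(s.x).reshape(-1,2).round(1))/" fit.py; for a in 0.1 0.25; do python3 fit.py $a linear; done
python3 - <<'E'
from fit import *
# overlay for several lid angles
im=cv2.imread('pics/scene0.png'); C=cal('scene'); q=[.540,.111,-.3947]
big=cv2.resize(im[140:340,235:435],(600,600),interpolation=cv2.INTER_CUBIC)
for a,col in((0.0,(0,255,0)),(.25,(0,0,255))):
    P=[(140,200,130),(140,-17,130),(-140,-17,130),(-140,200,130),(140,200,118),(140,-17,118),(0,85,186),(0,85,146)]
    uv=np.array([proj(W(lidpt(p,a),q),C)[0] for p in P]); uv=((uv-[235,140])*3).astype(int)
    cv2.polylines(big,[uv[:4]],True,col); cv2.line(big,uv[4].tolist(),uv[5].tolist(),col); cv2.line(big,uv[6].tolist(),uv[7].tolist(),col)
uv=np.array([proj(W(p,q),C)[0] for p in[(140,200,0),(140,-200,0),(140,-200,130),(-140,-200,130)]]);uv=((uv-[235,140])*3).astype(int)
cv2.polylines(big,[uv],False,(255,0,0))
cv2.imwrite('pics/ov.png',big)
E
```

```text
[ 0.53934412  0.11000137 -0.39368969  0.04979399] 31.806609746103803
[[ 1.4 -0.7]
 [ 0.7  0.3]
 [-0.  -1.3]
 [-1.   0.1]
 [ 1.9  1.5]
 [ 1.2  0.7]
 [-2.7 -0.8]
 [ 0.8  5.2]
 [-1.6 -2. ]
 [-0.2 -0.9]
 [ 0.6 -2.3]
 [-1.2  0. ]
 [ 0.4 -0.5]]
lid_press [0.4758356  0.15262375 0.13      ] [0.47615268 0.1533871  0.13919321]
knob [0.57194999 0.18849887 0.186     ] [0.57330299 0.19175618 0.19163966]
khome [0.55277007 0.14232387 0.186     ] [0.55414684 0.14563841 0.19412833]
kd [0.58971007 0.12697993 0.146     ] [0.59032312 0.12845584 0.15417791]
keeper [0.52323299 0.07121437 0.159     ] [0.52413086 0.07337597 0.17099435]
cup [ 0.57921545 -0.03116822  0.202     ]
cup [0.40961315 0.01012796 0.202     ]
-22.55675741562964
[ 0.53934413  0.11000138 -0.39368968  0.0497936 ] 31.80660974615821
[[ 1.4 -0.7]
 [ 0.7  0.3]
 [-0.  -1.3]
 [-1.   0.1]
 [ 1.9  1.5]
 [ 1.2  0.7]
 [-2.7 -0.8]
 [ 0.8  5.2]
 [-1.6 -2. ]
 [-0.2 -0.9]
 [ 0.6 -2.3]
 [-1.2  0. ]
 [ 0.4 -0.5]]
lid_press [0.4758356  0.15262376 0.13      ] [0.47615268 0.1533871  0.13919314]
knob [0.57194999 0.18849888 0.186     ] [0.57330298 0.19175616 0.19163962]
khome [0.55277007 0.14232388 0.186     ] [0.55414684 0.14563839 0.19412827]
kd [0.58971007 0.12697994 0.146     ] [0.59032312 0.12845584 0.15417784]
keeper [0.52323299 0.07121438 0.159     ] [0.52413086 0.07337596 0.17099425]
cup [ 0.57921545 -0.03116822  0.202     ]
cup [0.40961315 0.01012796 0.202     ]
-22.556757038829886
```

View pics/ov.png

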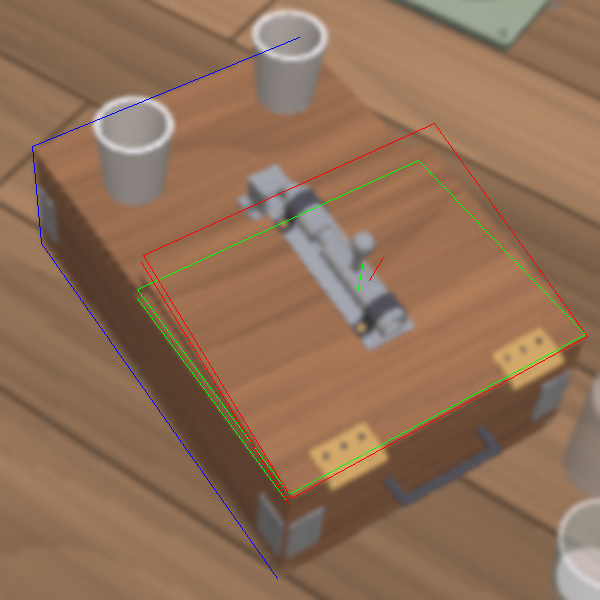

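```bash
python3 - <<'E'
from fit import *
Cs={n:cal(n) for n in('top','scene')}
o2=[o for o in obs]+[('scene',(140,-17,130),1,S(145,279)),('scene',(140,200,0),0,S(281,568)),('top',(0,125,159),1,T(197,210)),('scene',(0,85,145.),1,S(354,268))]
def res(q):
    r=[]
    for n,p,l,uv in o2:
        p=np.array(p,float)
        if p[1]==85: p[1]-=q[4]*1000
        p=lidpt(p,q[3]) if l else p
        r.append(proj(W(p,q),Cs[n])[0]-uv)
    return np.concatenate(r)
s=least_squares(res,[.5,.1,-.4,.1,0],loss='soft_l1'); q=s.x; print(q,s.cost); print(res(q).reshape(-1,2).round(1))
for nm,p in dict(lid_press=(-75,15,130),knob=(0,85-1e3*q[4],186),khome=(0,35,186),kd=(40,35,146)).items(): print(nm,W(p,q),W(lidpt(p,q[3]),q))
E
```

```text
[ 0.53924657  0.11108813 -0.39280076  0.10698879  0.01483091] 18.394570058889144
[[ 1.  -0.8]
 [ 0.3  0.3]
 [-0.7 -1.3]
 [-1.6  0.1]
 [ 0.7  0. ]
 [-0.4  0.3]
 [ 0.   0.1]
 [-1.1  0.2]
 [-1.3 -1.7]
 [ 0.5 -0.5]
 [ 1.3 -1.9]
 [-1.6  0.1]
 [ 0.7 -0.3]
 [-1.7 -1.9]
 [-0.8  3.4]
 [-4.4  1.1]
 [-0.7  1.8]]
lid_press [0.47570018 0.15365404 0.13      ] [0.47659558 0.15581511 0.14968657]
knob [0.5661057  0.17591319 0.186     ] [0.56916935 0.18330735 0.19947515]
khome [0.55264377 0.14342255 0.186     ] [0.55578439 0.15100249 0.20323068]
kd [0.5895974  0.12811146 0.146     ] [0.59110302 0.13174531 0.16345939]
```

```bash
cat > go.py <<'E'
import sys
from fit import *
from scipy.spatial.transform import Rotation as Ro
Q=[.53925,.11109,-.3928]
c,s=np.cos(Q[2]),np.sin(Q[2])
Rt=np.array([[-s,c,0],[c,s,0],[0,0,-1.]]) # x=chest y,y=chest x,z down
def where():
    st=manip.state(); p=np.array(st['tool_pos']); R=np.array(st['tool_rot'])
    d=p[:2]-Q[:2]; ch=np.array([c*d[0]+s*d[1],-s*d[0]+c*d[1],p[2]])*1000
    f=np.array(st['contact_force']); fc=[c*f[0]+s*f[1],-s*f[0]+c*f[1],f[2]]
    print('t',round(st['time_s'],2),'chest',ch.round(1),'Fchest',np.round(fc,1),'w',round(st['width'],4),'rot',Ro.from_matrix(R.T@Rt).as_rotvec().round(3),'j',np.round(st['joints'],0))
    return p,R,ch
if __name__=='__main__':
    p,R,ch=where()
    if len(sys.argv)>3:
        w=W(np.array([float(a) for a in sys.argv[1:4]]),Q); print('tool shift mm',(R.T@(w-p)*1000).round(1))
E
python3 go.py -75 15 250
```

```text
t 0.1 chest [ -47.  -712.5  203.9] Fchest [-1.1  0.3 -0.1] w 0.0854 rot [-0.002 -0.001 -0.779] j [-76.  12.  88.   0.  80.  -9.]
tool shift mm [ 497.9 -531.2  -44.8]
```

Request:
drive_tool(
  steps=[
    [1,[0,0,-40],[0,0,0]],
    [1,[0,0,-40],[0,0,0]],
    [1,[0,0,-40],[0,0,0]],
  ],
)

```text
time_s: 0.35
tool_pos: [0.2208, -0.5207, 0.3107]
tool_rot: [[0.922, 0.388, -0.009], [0.388, -0.921, 0.035], [0.005, -0.036, -0.999]]
contact_force: [0.3, -0.7, -0.2]
width: 0.0518
```

```bash
python3 go.py -75 15 250
```

```text
t 0.35 chest [ -52.3 -705.5  310.7] Fchest [ 0.5 -0.6 -0.2] w 0.0518 rot [-0.032 -0.019 -0.779] j [-76.   9.  80.  -0.  94.  -9.]
tool shift mm [ 496.2 -520.    82.1]
```

Request:
drive_tool(
  steps=[
    [1,[0,0,0],[-0.005,0,-0.12]],
    [1,[0,0,0],[-0.005,0,-0.12]],
    [1,[0,0,0],[-0.005,0,-0.12]],
    [1,[0,0,0],[-0.005,0,-0.12]],
    [1,[0,0,0],[-0.005,0,-0.12]],
    [1,[0,0,0],[-0.005,0,-0.12]],
    [1,[0,0,0],[0,0,-0.06]],
  ],
)

```text
time_s: 0.93
tool_pos: [0.2221, -0.5249, 0.3218]
tool_rot: [[0.352, 0.936, 0.017], [0.936, -0.352, -0.004], [0.002, 0.017, -1.0]]
contact_force: [-0.2, -0.2, 0.4]
width: -0.0
```

```bash
python3 go.py -75 15 250
```

```text
t 0.93 chest [ -49.5 -709.   321.8] Fchest [-0.2 -0.2  0.4] w -0.0 rot [ 0.017 -0.002  0.033] j [-76.   7.  80.   1.  92. -56.]
tool shift mm [724.3  -2.6  73.3]
```

Request:
drive_tool(
  steps=[
    [1,[41,0,0],[0.017,0,0.03]],
    [1,[41,0,0],[0,0,0]],
    [1,[41,0,0],[0,0,0]],
    [1,[41,0,0],[0,0,0]],
    [1,[41,0,0],[0,0,0]],
    [1,[41,0,0],[0,0,0]],
    [1,[41,0,0],[0,0,0]],
    [1,[41,0,0],[0,0,0]],
  ],
)

```text
time_s: 1.6
tool_pos: [0.3431, -0.2189, 0.3152]
tool_rot: [[0.394, 0.919, -0.006], [0.919, -0.394, 0.012], [0.009, -0.01, -1.0]]
contact_force: [1.1, 0.7, 0.2]
width: -0.0002
```

```bash
python3 go.py -75 15 250
```

```text
t 1.6 chest [ -54.9 -379.9  315.2] Fchest [0.7 1.1 0.2] w -0.0002 rot [-0.01  -0.009 -0.012] j [-45. -13. 100.   0.  94. -22.]
tool shift mm [394.1 -24.1  68.8]
```

Request:
drive_tool(
  steps=[
    [1,[41,-2,0],[-0.01,-0.009,-0.012]],
    [1,[41,-2,0],[0,0,0]],
    [1,[41,-2,0],[0,0,0]],
    [1,[41,-2,0],[0,0,0]],
    [1,[41,-2,0],[0,0,0]],
    [1,[41,-2,0],[0,0,0]],
    [1,[41,-2,0],[0,0,0]],
    [1,[41,-2,0],[0,0,0]],
    [1,[35,-2,5],[0,0,0]],
    [1,[10,0,5],[0,0,0]],
  ],
)

```text
time_s: 2.43
tool_pos: [0.4666, 0.1462, 0.303]
tool_rot: [[0.378, 0.926, 0.002], [0.926, -0.378, 0.001], [0.002, 0.002, -1.0]]
contact_force: [-0.9, -0.8, -0.1]
width: 0.0001
```

```bash
python3 go.py -75 15 180
```

```text
t 2.43 chest [-80.6   4.7 303. ] Fchest [-0.5 -1.1 -0.1] w 0.0001 rot [ 0.002 -0.002  0.005] j [ 7. -2. 92.  0. 90. 29.]
tool shift mm [ 10.    5.4 123.1]
```

Request:
drive_tool(
  steps=[
    [1,[10,5,40],[0,0,0.005]],
    [1,[0,0,40],[0,0,0]],
    [1,[0,0,20],[0,0,0]],
  ],
)

```text
time_s: 2.68
tool_pos: [0.4799, 0.1583, 0.2065]
tool_rot: [[0.375, 0.927, 0.015], [0.927, -0.375, 0.003], [0.009, 0.013, -1.0]]
contact_force: [-0.5, 0.2, 0.1]
width: -0.0001
```

```bash
python3 go.py -75 15 150; python3 -c "
from h import *
shot('scene','s1.png')
a=cv2.imread('pics/s1.png')[100:340,195:435];cv2.imwrite('pics/s1c.png',cv2.resize(a,(600,600),interpolation=cv2.INTER_CUBIC))
shot('wrist','w1.png')"
```

```text
t 2.68 chest [-72.9  20.9 206.5] Fchest [-0.6 -0.   0.1] w -0.0001 rot [ 0.013 -0.009  0.008] j [ 8.  3. 99.  0. 78. 30.]
tool shift mm [-6.4 -2.8 56.4]
```

View pics/s1c.png

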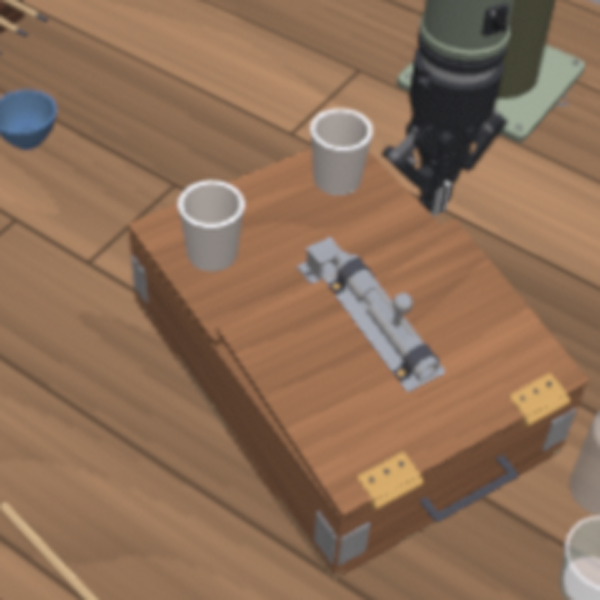

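View pics/w1.png

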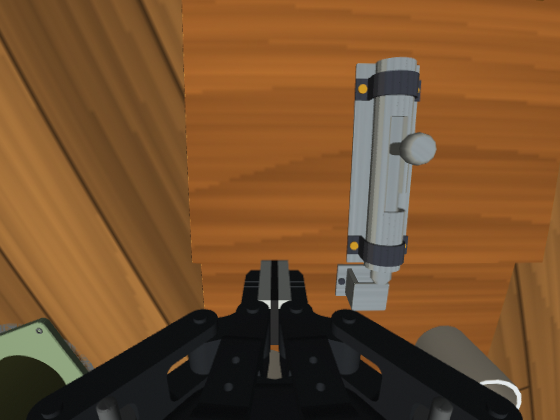

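Request:
drive_tool(
  steps=[
    [1,[-6,-3,25],[0.013,-0.009,0.008]],
    [1,[0,0,10],[0,0,0]],
    [1,[0,0,6],[0,0,0]],
    [1,[0,0,6],[0,0,0]],
  ],
)

```text
time_s: 3.12
tool_pos: [0.4772, 0.1519, 0.1628]
tool_rot: [[0.385, 0.923, 0.003], [0.923, -0.385, -0.0], [0.001, 0.003, -1.0]]
contact_force: [0.6, -0.4, 0.8]
width: 0.0002
```

```bash
python3 go.py -75 15 130
```

```text
t 3.12 chest [-73.   14.  162.8] Fchest [ 0.7 -0.1  0.8] w 0.0002 rot [ 0.003 -0.001 -0.003] j [  8.   5. 101.  -0.  73.  30.]
tool shift mm [ 1.  -2.1 32.8]
```

Request:
drive_tool(
  steps=[
    [1,[0,0,6],[0,0,0]],
    [1,[0,0,6],[0,0,0]],
    [1,[0,0,6],[0,0,0]],
    [1,[0,0,6],[0,0,0]],
  ],
)

```text
time_s: 3.45
tool_pos: [0.4815, 0.152, 0.1419]
tool_rot: [[0.386, 0.922, 0.013], [0.922, -0.386, 0.001], [0.006, 0.011, -1.0]]
contact_force: [0.3, -0.1, -0.0]
width: -0.0
```

```bash
python3 go.py -75 15 130
```

```text
t 3.45 chest [-69.   15.6 141.9] Fchest [ 0.3  0.  -0. ] w -0.0 rot [ 0.011 -0.006 -0.004] j [  8.   6. 102.  -0.  70.  30.]
tool shift mm [-0.7 -6.1 11.8]
```

Request:
drive_tool(
  steps=[
    [1,[0,-4,4],[0.01,-0.005,0]],
    [1,[0,0,4],[0,0,0]],
    [1,[0,0,3],[0,0,0]],
  ],
)

```text
time_s: 3.7
tool_pos: [0.4777, 0.1538, 0.1297]
tool_rot: [[0.386, 0.922, 0.001], [0.922, -0.386, 0.0], [0.001, 0.001, -1.0]]
contact_force: [-0.8, -0.5, -0.0]
width: 0.0001
```

```bash
python3 go.py -75 15 130
```

```text
t 3.7 chest [-73.2  15.9 129.7] Fchest [-0.6 -0.7 -0. ] w 0.0001 rot [ 0.001 -0.001 -0.004] j [  8.   7. 103.   0.  70.  31.]
tool shift mm [-0.9 -1.8 -0.3]
```

```bash
python3 -c "
from h import *
shot('scene','s2.png')
a=cv2.imread('pics/s2.png')[100:340,195:435];cv2.imwrite('pics/s2c.png',cv2.resize(a,(600,600),interpolation=cv2.INTER_CUBIC))
shot('wrist','w2.png')"; python3 go.py
```

```text
t 3.8 chest [-73.6  15.6 129.4] Fchest [0.4 0.5 0.3] w -0.0002 rot [-0.    -0.    -0.004] j [  8.   7. 103.   0.  70.  31.]
```

View pics/s2c.png

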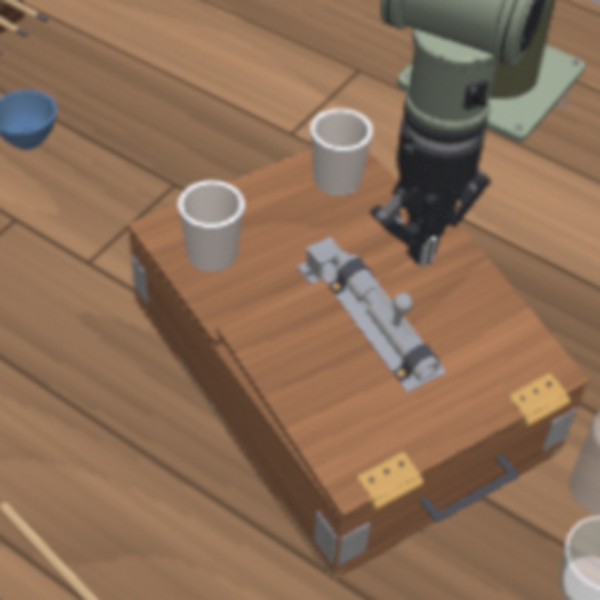

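View pics/w2.png

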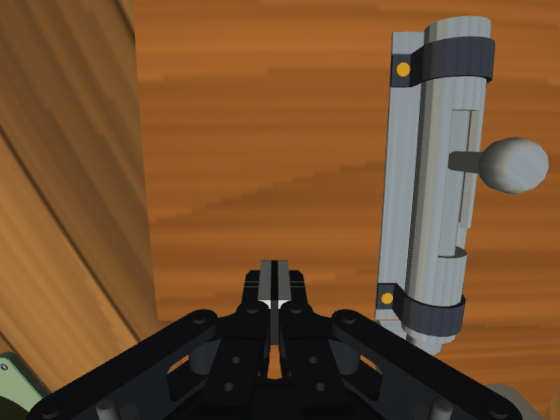

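```bash
python3 -c "
from fit import *
from go import Q
st=manip.state();C=cal('scene');p=np.array(st['tool_pos']);uv=proj(p,C)[0];print(uv,(uv-[195,100])*2.5)
C=cal('wrist');print(proj(p,C),-C[4].T@C[5])
for a in(0,.1,.2):
  print(a,[proj(W(lidpt(x,a),Q),C)[0].round() for x in((-75,15,130),(0,70,195),(0,125,162),(0,-12,130+16))])
"
python3 - <<'E'
import cv2
a=cv2.imread('pics/s2.png')[160:260,310:430];cv2.imwrite('pics/s2d.png',cv2.resize(a,(720,600),interpolation=cv2.INTER_CUBIC))
E
```

```text
[361.55495912 211.27792327] [416.38739781 278.19480817]
[[274.90973985 253.14444574]] [0.50903182 0.2308864  0.29831754]
0 [array([273., 255.]), array([486., 195.]), array([460.,  39.]), array([402., 308.])]
0.1 [array([272., 266.]), array([517., 180.]), array([472.,  22.]), array([418., 327.])]
0.2 [array([272., 278.]), array([556., 154.]), array([485.,   0.]), array([440., 346.])]
```

View pics/s2d.png

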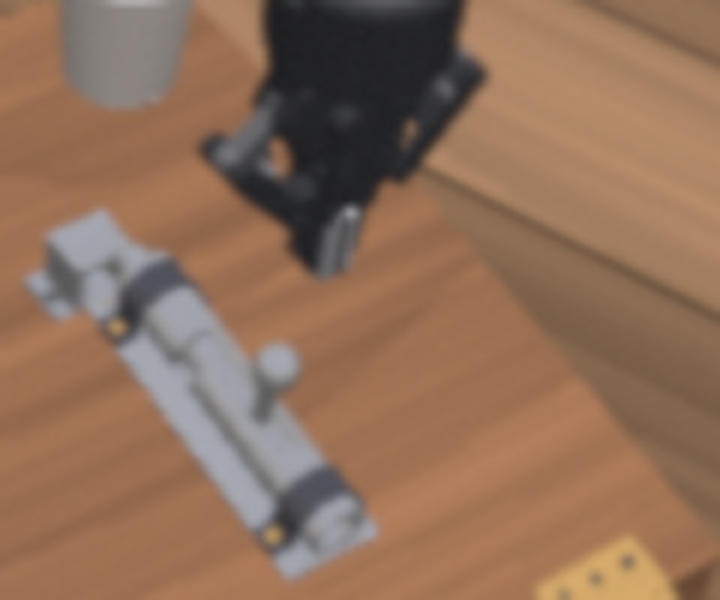

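```bash
python3 -c "
from fit import *
st=manip.state();p=np.array(st['tool_pos'])
shot('top','t2.png')
for n in('scene','wrist','top'):
  C=cal(n);print(n,[(d,proj(p+[0,0,d/1000],C)[0].round(1).tolist()) for d in(0,5,10,15,19)])
"
python3 - <<'E'
import cv2
a=cv2.imread('pics/t2.png')[150:300,130:330];cv2.imwrite('pics/t2d.png',cv2.resize(a,(800,600),interpolation=cv2.INTER_CUBIC))
a=cv2.imread('pics/w2.png')[220:320,220:340];cv2.imwrite('pics/w2d.png',cv2.resize(a,(720,600),interpolation=cv2.INTER_CUBIC))
E
```

```text
scene [(0, [361.6, 211.3]), (5, [361.8, 210.0]), (10, [362.0, 208.6]), (15, [362.2, 207.3]), (19, [362.4, 206.2])]
wrist [(0, [274.4, 253.0]), (5, [274.4, 256.9]), (10, [274.4, 260.9]), (15, [274.4, 265.2]), (19, [274.4, 268.8])]
top [(0, [226.4, 239.0]), (5, [226.1, 238.8]), (10, [225.9, 238.6]), (15, [225.7, 238.4]), (19, [225.5, 238.2])]
```

View pics/t2d.png

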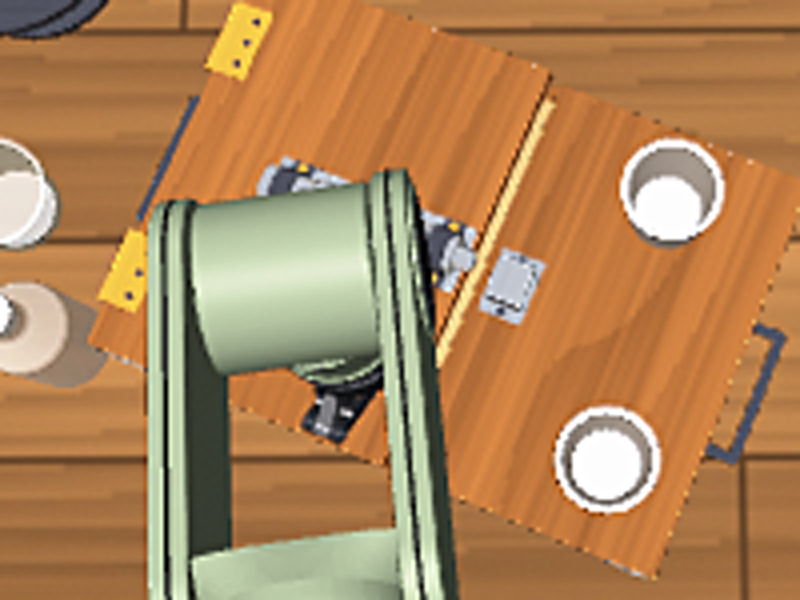

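View pics/w2d.png

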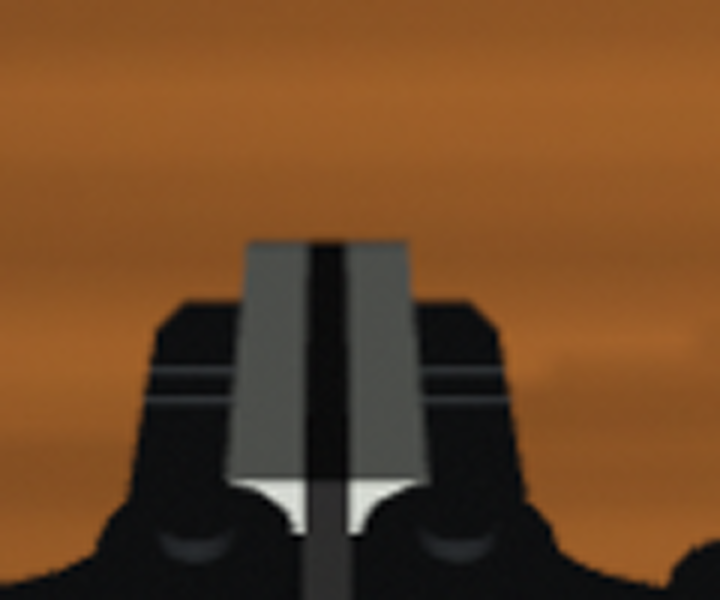

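```bash
cat > tri.py <<'E'
from fit import *
from go import Q,c,s
def tri(obs):
    A=[];b=[]
    for uv,C in obs:
        o,d=ray(uv,C); d/=np.linalg.norm(d); M=np.eye(3)-np.outer(d,d); A.append(M); b.append(M@o)
    x=np.linalg.lstsq(np.vstack(A),np.concatenate(b),rcond=None)[0]
    return x,[ (proj(x,C)[0]-uv).round(1).tolist() for uv,C in obs]
def tochest(p):
    d=p[:2]-Q[:2]; return (np.array([c*d[0]+s*d[1],-s*d[0]+c*d[1],p[2]])*1000).round(1)
E
python3 - <<'E'
from tri import *
st=manip.state(); C2=cal('wrist'); R2=np.array(st['tool_rot']);p2=np.array(st['tool_pos'])
# cam in tool
f,cx,cy,k,Rc,t=C2; Rct=Rc@R2; tct=Rc@p2+t
print('tct',tct, 'cam in tool', -Rct.T@tct)
R1=np.array([[0.375, 0.927, 0.015], [0.927, -0.375, 0.003], [0.009, 0.013, -1.0]]);p1=np.array([0.4799, 0.1583, 0.2065])
Rc1=Rct@R1.T; C1=(f,cx,cy,k,Rc1,tct-Rc1@p1)
Ct,Cs=cal('top'),cal('scene')
for n,a,b,t_,s_ in[('rear',(363,88),(403,69),T(196,250),None),('front',(354,246),(387,298),T(335,303),None),('knob',(418,148),(515,165),None,S(364,243))]:
    x,r=tri([(a,C1),(b,C2)]); print(n,'wrist',tochest(x),r)
    for uv,C in((t_,Ct),(s_,Cs)):
        if uv is not None:
            x,r=tri([(a,C1),(b,C2),(uv,C)]); print('  +',tochest(x),r)
x,r=tri([(T(237,228),Ct),(S(364,240),Cs)]);print('knob ts',tochest(x),r)
E
```

```text
tct [0.00056848 0.02443686 0.18679233] cam in tool [ 0.08353556 -0.0005241  -0.16885021]
rear wrist [ -2.1 119.1 111.1] [[0.4, 0.2], [-0.2, -0.6]]
  + [-16.1 115.1 150.2] [[-4.3, 2.6], [1.8, -0.9], [-0.2, -1.0]]
front wrist [-11.8   1.4 154.6] [[-1.3, 0.7], [2.3, -1.0]]
  + [-14.8   4.2 159.9] [[-3.2, 0.3], [0.7, 0.3], [0.1, -0.9]]
knob wrist [  9.9  81.3 194.1] [[0.0, 1.4], [1.0, -2.6]]
  + [  2.1  83.2 206.2] [[-3.4, 0.5], [6.7, -1.8], [-0.2, 0.1]]
knob ts [  0.   80.2 205.8] [[-0.2, 0.1], [-0.3, -0.0]]
```

Request:
drive_tool(
  steps=[
    [1,[0,0,4],[0,0,0]],
    [1,[0,0,4],[0,0,0]],
  ],
)

```text
time_s: 4.02
tool_pos: [0.4788, 0.1535, 0.1232]
tool_rot: [[0.386, 0.923, 0.003], [0.923, -0.386, -0.0], [0.001, 0.003, -1.0]]
contact_force: [-2.4, -1.8, 3.2]
width: 0.0
```

```bash
python3 go.py; python3 -c "
from h import *
shot('scene','s3.png')
a=cv2.imread('pics/s3.png')[160:260,310:430];cv2.imwrite('pics/s3d.png',cv2.resize(a,(720,600),interpolation=cv2.INTER_CUBIC))"; python3 go.py
```

```text
t 4.02 chest [-72.1  16.1 123.2] Fchest [-1.5 -2.6  3.2] w 0.0 rot [ 0.003 -0.001 -0.003] j [  8.   8. 103.  -0.  69.  31.]
t 4.07 chest [-72.2  16.  122.5] Fchest [ 1.2 -1.7  3.1] w -0.0 rot [ 0.003 -0.001 -0.003] j [  8.   8. 103.  -0.  69.  31.]
```

View pics/s3d.png

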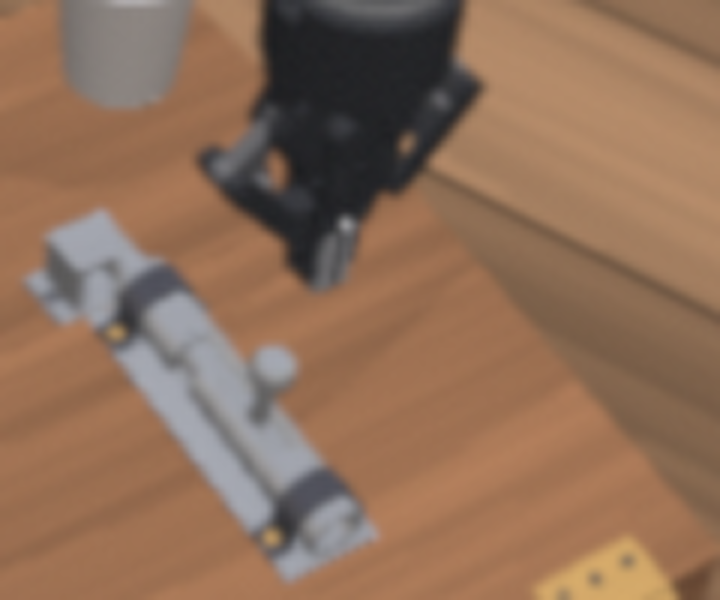

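Request:
drive_tool(
  steps=[
    [1,[0,0,4],[0,0,0]],
    [1,[0,0,4],[0,0,0]],
  ],
)

```text
time_s: 4.23
tool_pos: [0.4792, 0.1531, 0.1153]
tool_rot: [[0.386, 0.923, 0.004], [0.923, -0.386, -0.001], [0.001, 0.004, -1.0]]
contact_force: [-2.2, -1.7, 4.2]
width: -0.0
```

Request:
drive_tool(
  steps=[
    [1,[0,0,4],[0,0,0]],
    [1,[0,0,4],[0,0,0]],
  ],
)

```text
time_s: 4.4
tool_pos: [0.4791, 0.1525, 0.1068]
tool_rot: [[0.386, 0.923, 0.004], [0.923, -0.386, -0.002], [-0.0, 0.005, -1.0]]
contact_force: [-1.9, -2.3, 3.5]
width: -0.0002
```

```bash
python3 go.py; python3 -c "
from h import *
shot('scene','s4.png')
a=cv2.imread('pics/s4.png')[140:340,235:435];cv2.imwrite('pics/s4d.png',cv2.resize(a,(600,600),interpolation=cv2.INTER_CUBIC))"; python3 go.py
```

```text
t 4.4 chest [-71.5  15.3 106.8] Fchest [-0.9 -2.9  3.5] w -0.0002 rot [ 0.005  0.    -0.003] j [  8.   9. 104.  -0.  67.  31.]
t 4.45 chest [-71.8  15.2 105.8] Fchest [ 0.7 -1.6  2.4] w -0.0 rot [ 0.004  0.    -0.004] j [  8.   9. 104.  -0.  67.  31.]
```

View pics/s4d.png

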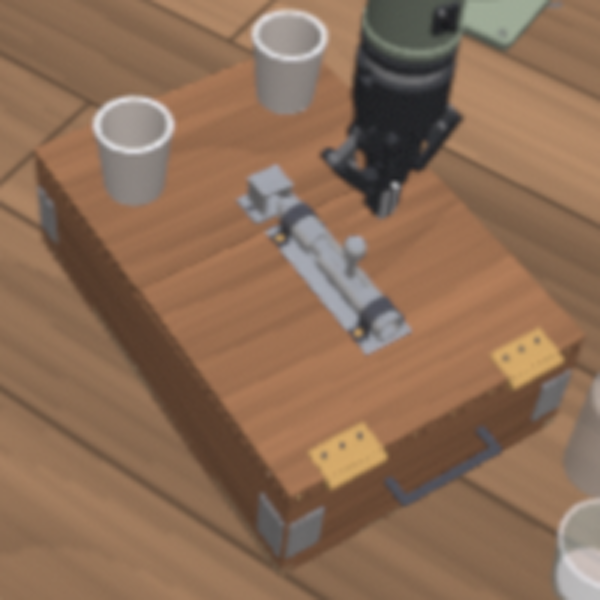

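Request:
drive_tool(
  steps=[
    [1,[0,0,3],[0,0,0]],
    [1,[0,0,3],[0,0,0]],
  ],
)

```text
time_s: 4.62
tool_pos: [0.4793, 0.1526, 0.1034]
tool_rot: [[0.386, 0.923, 0.003], [0.923, -0.386, -0.002], [-0.001, 0.003, -1.0]]
contact_force: [-15.3, -4.0, 40.0]
width: -0.0001
```

Request:
drive_tool(
  steps=[
    [1,[0,0,3],[0,0,0]],
    [1,[0,0,3],[0,0,0]],
  ],
)

```text
time_s: 4.78
tool_pos: [0.4791, 0.1526, 0.1036]
tool_rot: [[0.385, 0.923, 0.001], [0.923, -0.385, -0.003], [-0.002, 0.002, -1.0]]
contact_force: [-9.5, -3.6, 21.3]
width: -0.0001
```

Request:
drive_tool(
  steps=[
    [1,[0,0,1],[0,0,0]],
  ],
)

```text
time_s: 4.87
tool_pos: [0.4797, 0.153, 0.1039]
tool_rot: [[0.385, 0.923, 0.003], [0.923, -0.385, -0.002], [-0.001, 0.003, -1.0]]
contact_force: [0.0, -0.2, -0.3]
width: 0.0003
```

```bash
python3 go.py; python3 -c "
from fit import *
from go import where,Q
shot('scene','s5.png'); shot('wrist','w5.png'); shot('top','t5.png')
a=cv2.imread('pics/s5.png')[160:260,310:430];cv2.imwrite('pics/s5d.png',cv2.resize(a,(720,600),interpolation=cv2.INTER_CUBIC))
p,R,ch=where()
C=cal('scene')
for dx in(-14,0,14):
  for dy in (-11,11):
    uv=proj(W(np.array([ch[0]+dx,ch[1]+dy,130]),Q),C)[0]; print(dx,dy,((uv-[310,160])*6).round())
C=cal('wrist')
for P in ((-71.8,26,130),(-71.8,15,130),(-71.8,26,104),(0,-42,159),(-140,200,130),(0,70,186),(0,125,162),(0,-12,146)): print(P,proj(W(np.array(P),Q),C)[0].round())
"
```

```text
t 4.87 chest [-71.1  15.9 103.9] Fchest [ 0.1 -0.2 -0.3] w 0.0003 rot [ 0.003  0.001 -0.003] j [  8.   9. 104.  -0.  66.  31.]
t 5.02 chest [-70.9  16.2 103.7] Fchest [-2.2 -2.4  9.7] w 0.0 rot [ 0.004  0.001 -0.003] j [  8.   9. 104.  -0.  66.  31.]
-14 -11 [316. 280.]
-14 11 [348. 314.]
0 -11 [289. 293.]
0 11 [321. 327.]
14 -11 [262. 306.]
14 11 [293. 340.]
(-71.8, 26, 130) [273. 259.]
(-71.8, 15, 130) [273. 278.]
(-71.8, 26, 104) [273. 238.]
(0, -42, 159) [416. 405.]
(-140, 200, 130) [  90. -165.]
(0, 70, 186) [512. 212.]
(0, 125, 162) [495.  27.]
(0, -12, 146) [416. 340.]
```

View pics/s5d.png

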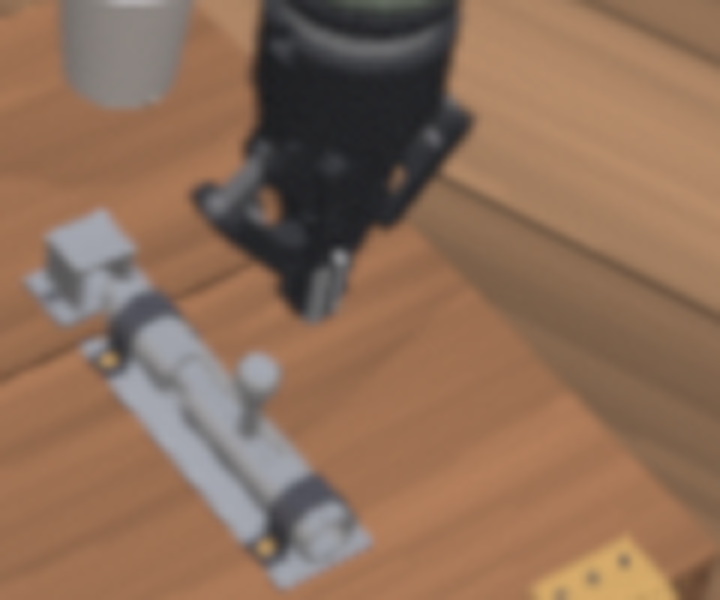

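View pics/w5.png

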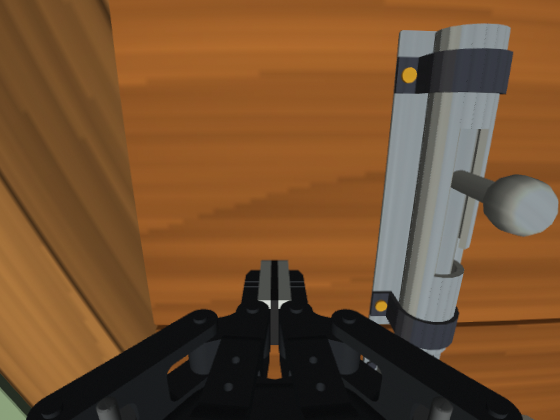

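```bash
python3 -c "
from tri import *
Cw,Cs=cal('wrist'),cal('scene')
k=(310+258/6,160+373/6)
print(tochest(onz((520,205),.186,Cw)),tochest(onz(k,.186,Cs)))
x,r=tri([((520,205),Cw),(k,Cs)]);print(tochest(x),r)
# stem base wrist (458,180) on tube top 159, scene
print(tochest(onz((458,181),.159,Cw)),tochest(onz((310+249/6,160+430/6),.159,Cs)))
"; python3 go.py -40 100 160
```

```text
[  2.1  72.1 186. ] [ -1.6  69.4 186. ]
[1.000e-01 7.220e+01 1.889e+02] [[0.8, 2.8], [0.2, 0.3]]
[ -2.3  73.  159. ] [  2.7  74.2 159. ]
t 5.02 chest [-70.9  16.2 103.7] Fchest [-2.2 -2.4  9.7] w 0.0 rot [ 0.004  0.001 -0.003] j [  8.   9. 104.  -0.  66.  31.]
tool shift mm [ 83.9  30.9 -56.3]
```

Request:
drive_tool(
  steps=[
    [1,[0,0,-30],[0,0,0]],
    [1,[0,0,-40],[0,0,0]],
    [1,[30,0,-30],[0,0,0]],
    [1,[35,20,0],[0,0,0]],
    [1,[25,30,0],[0,0,0]],
    [1,[0,20,0],[0,0,0]],
  ],
)

```text
time_s: 5.52
tool_pos: [0.5769, 0.215, 0.2021]
tool_rot: [[0.385, 0.923, -0.002], [0.923, -0.385, 0.005], [0.004, -0.004, -1.0]]
contact_force: [-0.4, -0.5, 0.1]
width: 0.0002
```

```bash
python3 go.py 0 106 144
```

```text
t 5.52 chest [ -5.  110.4 202.1] Fchest [-0.2 -0.6  0.1] w 0.0002 rot [-0.004 -0.004 -0.002] j [12. 17. 82.  0. 81. 35.]
tool shift mm [-4.6  5.2 58. ]
```

Request:
drive_tool(
  steps=[
    [1,[-4,5,25],[0,0,0]],
    [1,[0,0,18],[0,0,0]],
    [1,[0,0,10],[0,0,0]],
    [1,[0,0,3],[0,0,0]],
  ],
)

```text
time_s: 5.85
tool_pos: [0.5877, 0.2117, 0.1426]
tool_rot: [[0.385, 0.923, 0.006], [0.923, -0.385, 0.009], [0.01, 0.002, -1.0]]
contact_force: [-0.4, -0.2, -0.5]
width: 0.0001
```

```bash
python3 go.py 0 106 144;python3 -c "
from h import *
shot('scene','s6.png'); shot('wrist','w6.png')
a=cv2.imread('pics/s6.png')[160:260,310:430];cv2.imwrite('pics/s6d.png',cv2.resize(a,(720,600),interpolation=cv2.INTER_CUBIC))"
```

```text
t 5.85 chest [  6.3 111.5 142.6] Fchest [-0.3 -0.4 -0.5] w 0.0001 rot [ 0.002 -0.01  -0.002] j [12. 21. 85.  0. 74. 34.]
tool shift mm [-5.5 -6.3 -1.5]
```

View pics/s6d.png

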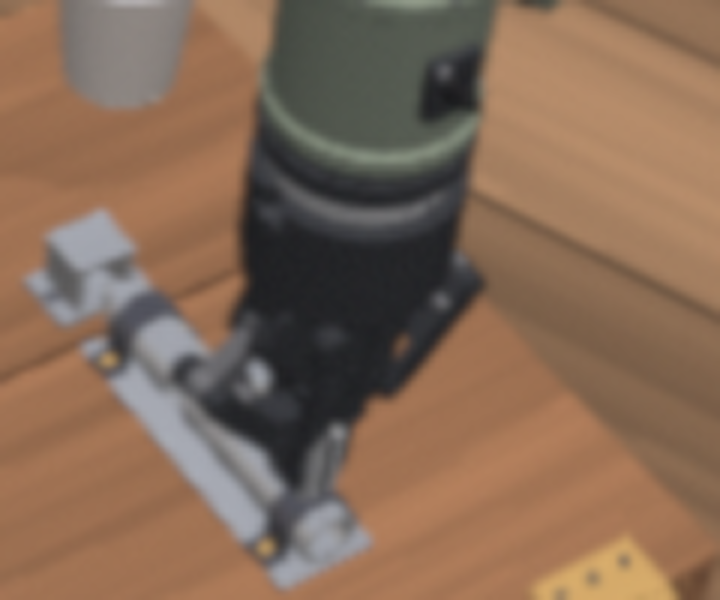

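View pics/w6.png

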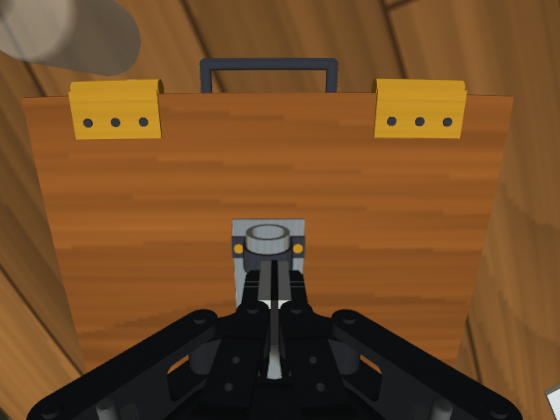

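Request:
drive_tool(
  steps=[
    [1,[-6,-5,0],[0,-0.01,0]],
    [1,[-6,0,0],[0,0,0]],
    [1,[-6,0,0],[0,0,0]],
  ],
)

```text
time_s: 6.2
tool_pos: [0.5761, 0.1976, 0.1458]
tool_rot: [[0.383, 0.924, 0.006], [0.924, -0.383, -0.0], [0.002, 0.006, -1.0]]
contact_force: [0.9, -0.0, -0.0]
width: 0.0002
```

```bash
python3 go.py 0 55 144
```

```text
t 6.2 chest [  0.9  94.1 145.8] Fchest [ 0.8  0.3 -0. ] w 0.0002 rot [ 0.006 -0.002 -0.   ] j [11. 19. 87. -0. 74. 33.]
tool shift mm [-39.1  -0.9   1.7]
```

Request:
drive_tool(
  steps=[
    [1,[-6,0,1],[0,0,0]],
    [1,[-6,0,0],[0,0,0]],
    [1,[-6,0,0],[0,0,0]],
  ],
)

```text
time_s: 6.45
tool_pos: [0.5696, 0.1816, 0.1473]
tool_rot: [[0.383, 0.924, 0.012], [0.924, -0.383, 0.005], [0.009, 0.009, -1.0]]
contact_force: [2.0, 2.4, -1.4]
width: 0.0001
```

```bash
python3 go.py 0 55 144
```

```text
t 6.45 chest [  1.   76.8 147.3] Fchest [ 0.9  2.9 -1.4] w 0.0001 rot [ 0.009 -0.009  0.   ] j [ 9. 17. 89.  0. 73. 32.]
tool shift mm [-21.8  -1.    3.1]
```

Contact at about 3 N; the bolt is moving.

Request:
drive_tool(
  steps=[
    [1,[-6,0,2],[0,-0.005,0]],
    [1,[-6,-0.5,1],[0,0,0]],
    [1,[-4,0,0],[0,0,0]],
  ],
)

```text
time_s: 6.7
tool_pos: [0.5637, 0.1661, 0.1464]
tool_rot: [[0.383, 0.924, 0.015], [0.924, -0.383, 0.002], [0.008, 0.013, -1.0]]
contact_force: [1.4, 4.1, -1.7]
width: -0.0003
```

```bash
python3 go.py 0 55 144
```

```text
t 6.7 chest [  1.6  60.2 146.4] Fchest [-0.3  4.3 -1.7] w -0.0003 rot [ 0.013 -0.008 -0.001] j [ 8. 16. 91.  0. 73. 31.]
tool shift mm [-5.2 -1.6  2.3]
```

Request:
drive_tool(
  steps=[
    [1,[-3,0,0],[0,0,0]],
    [1,[-3,0,0],[0,0,0]],
  ],
)

```text
time_s: 6.87
tool_pos: [0.5619, 0.1615, 0.1466]
tool_rot: [[0.384, 0.923, 0.017], [0.923, -0.384, 0.007], [0.013, 0.013, -1.0]]
contact_force: [4.2, 13.2, -3.2]
width: -0.0001
```

```bash
python3 go.py 0 55 144
```

```text
t 6.87 chest [  1.6  55.3 146.6] Fchest [-1.2 13.8 -3.2] w -0.0001 rot [ 0.013 -0.013 -0.002] j [ 7. 15. 91.  0. 72. 30.]
tool shift mm [-0.3 -1.6  2.5]
```

Request:
drive_tool(
  steps=[
    [1,[-3,0,0],[0,0,0]],
    [1,[-3,0,0],[0,0,0]],
  ],
)

```text
time_s: 7.03
tool_pos: [0.5621, 0.1622, 0.1468]
tool_rot: [[0.385, 0.923, 0.025], [0.923, -0.385, 0.021], [0.029, 0.015, -0.999]]
contact_force: [4.7, 11.3, -3.5]
width: 0.0001
```

```bash
python3 go.py 0 55 144
```

```text
t 7.03 chest [  1.6  56.  146.8] Fchest [ 0.1 12.2 -3.5] w 0.0001 rot [ 0.015 -0.029 -0.002] j [ 7. 15. 92.  1. 72. 29.]
tool shift mm [-1.1 -1.6  2.7]
```

Request:
drive_tool(
  steps=[
    [1,[8,0,0],[0.01,-0.02,0]],
    [1,[6,0,-20],[0,0,0]],
    [1,[0,-5,-35],[0,0,0]],
    [1,[-20,-30,0],[0,0,0]],
    [1,[-15,-10,0],[0,0,0]],
  ],
)

```text
time_s: 7.45
tool_pos: [0.5105, 0.1569, 0.2002]
tool_rot: [[0.385, 0.923, -0.001], [0.923, -0.385, -0.001], [-0.002, -0.001, -1.0]]
contact_force: [-1.9, -0.5, -1.4]
width: -0.0003
```

```bash
python3 go.py -38 35 146;python3 -c "
from h import *
shot('scene','s7.png'); shot('wrist','w7.png')
a=cv2.imread('pics/s7.png')[160:260,310:430];cv2.imwrite('pics/s7d.png',cv2.resize(a,(720,600),interpolation=cv2.INTER_CUBIC))"; python3 go.py -38 35 146
```

```text
t 7.45 chest [-44.1  31.3 200.2] Fchest [-1.6 -1.2 -1.4] w -0.0003 rot [-0.001  0.002 -0.002] j [ 8.  7. 94. -0. 79. 30.]
tool shift mm [ 3.8  6.1 54.2]
t 7.55 chest [-41.6  31.3 201.7] Fchest [0.6 0.8 0.5] w 0.0 rot [ 0.004 -0.    -0.004] j [ 8.  7. 94. -0. 78. 30.]
tool shift mm [ 3.7  3.3 55.7]
```

View pics/s7d.png

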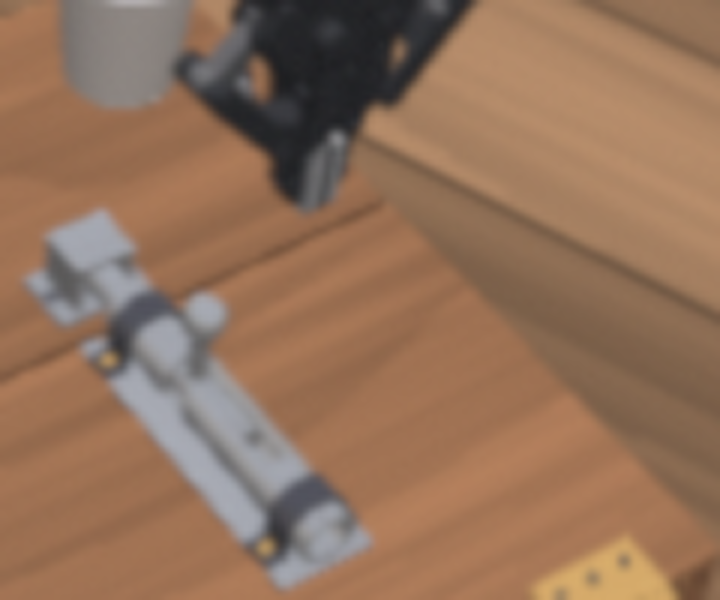

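View pics/w7.png

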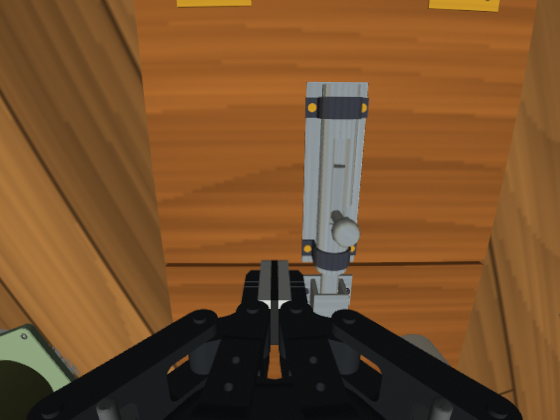

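Request:
drive_tool(
  steps=[
    [1,[4,2,20],[0,0,0]],
    [1,[0,0,20],[0,0,0]],
    [1,[0,0,10],[0,0,0]],
    [1,[0,0,4],[0,0,0]],
  ],
)

```text
time_s: 7.88
tool_pos: [0.5204, 0.1566, 0.1487]
tool_rot: [[0.388, 0.921, 0.012], [0.921, -0.388, -0.004], [0.001, 0.012, -1.0]]
contact_force: [-0.2, -0.1, 0.2]
width: -0.0003
```

```bash
python3 go.py -25 35 145
```

```text
t 7.88 chest [-34.8  34.9 148.7] Fchest [-0.2 -0.2  0.2] w -0.0003 rot [ 0.012 -0.001 -0.006] j [ 8. 11. 97. -0. 72. 31.]
tool shift mm [0.2 9.7 3.8]
```

Request:
drive_tool(
  steps=[
    [1,[0,5,4],[0.01,0,0]],
    [1,[0,6,0],[0,0,0]],
    [1,[0,6,0],[0,0,0]],
  ],
)

```text
time_s: 8.13
tool_pos: [0.5359, 0.1494, 0.1427]
tool_rot: [[0.388, 0.922, -0.004], [0.922, -0.388, -0.001], [-0.002, -0.003, -1.0]]
contact_force: [-1.8, 1.0, 2.0]
width: 0.0001
```

```bash
python3 go.py -10 35 145
```

```text
t 8.13 chest [-17.7  34.1 142.7] Fchest [-2.   0.3  2. ] w 0.0001 rot [-0.003  0.002 -0.005] j [ 7. 13. 95. -0. 73. 29.]
tool shift mm [ 0.9  7.7 -2.3]
```

Request:
drive_tool(
  steps=[
    [1,[0,6,-1],[0,0,0]],
    [1,[0,6,0],[0,0,0]],
    [1,[0,6,0],[0,0,0]],
  ],
)

```text
time_s: 8.38
tool_pos: [0.5531, 0.1422, 0.1435]
tool_rot: [[0.388, 0.922, -0.008], [0.922, -0.388, 0.001], [-0.003, -0.008, -1.0]]
contact_force: [-2.4, 1.5, -1.7]
width: -0.0003
```

```bash
python3 go.py 10 35 145;python3 -c "
from h import *
shot('scene','s8.png')
a=cv2.imread('pics/s8.png')[160:260,310:430];cv2.imwrite('pics/s8d.png',cv2.resize(a,(720,600),interpolation=cv2.INTER_CUBIC))"
```

```text
t 8.38 chest [  0.9  34.  143.5] Fchest [-2.8  0.4 -1.7] w -0.0003 rot [-0.008  0.003 -0.006] j [ 6. 15. 92.  0. 73. 28.]
tool shift mm [ 1.1  9.1 -1.6]
```

View pics/s8d.png

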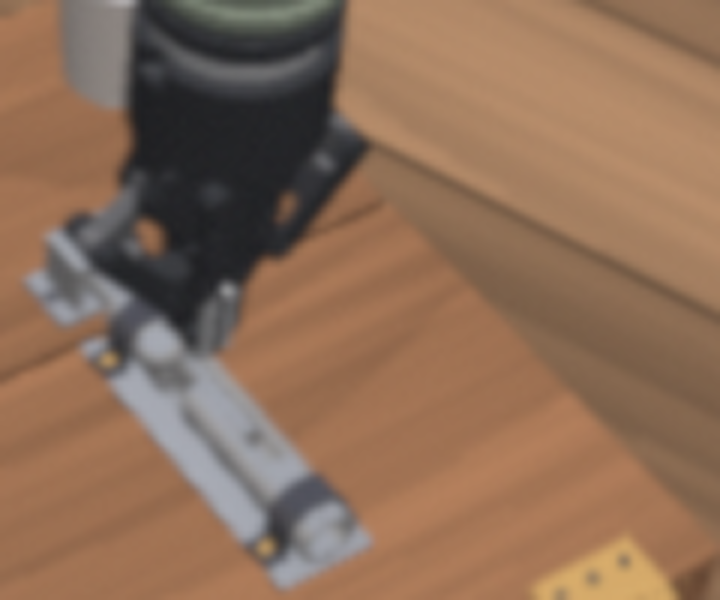

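Request:
drive_tool(
  steps=[
    [1,[0,6,0],[0,0,0]],
    [1,[0,6,0],[0,0,0]],
  ],
)

```text
time_s: 8.6
tool_pos: [0.5653, 0.137, 0.1435]
tool_rot: [[0.388, 0.921, -0.009], [0.922, -0.388, 0.001], [-0.003, -0.008, -1.0]]
contact_force: [-2.1, 0.9, -0.7]
width: 0.0
```

```bash
python3 go.py 40 35 145;python3 -c "
from h import *
shot('scene','s9.png')
a=cv2.imread('pics/s9.png')[160:260,310:430];cv2.imwrite('pics/s9d.png',cv2.resize(a,(720,600),interpolation=cv2.INTER_CUBIC))"
```

```text
t 8.6 chest [ 14.1  33.9 143.5] Fchest [-2.3  0.  -0.7] w 0.0 rot [-0.008  0.003 -0.006] j [ 5. 16. 91.  0. 74. 28.]
tool shift mm [ 1.3 25.9 -1.7]
```

View pics/s9d.png

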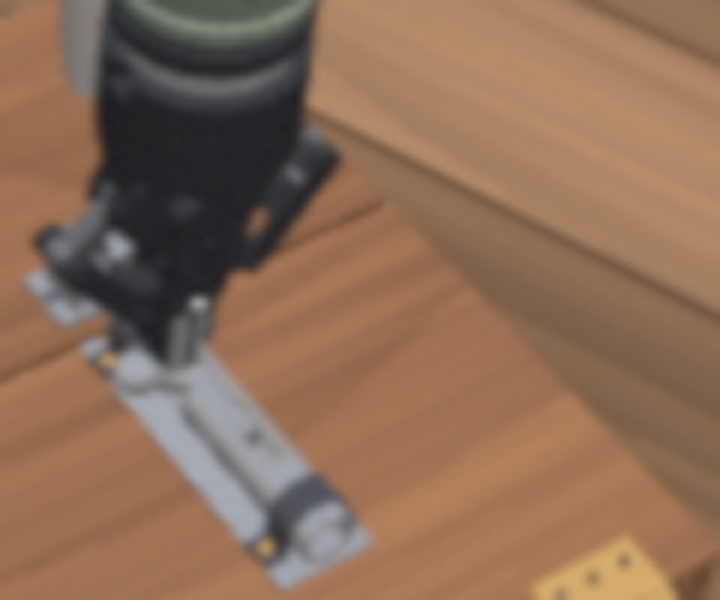

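Request:
drive_tool(
  steps=[
    [1,[0,0,-15],[0,0,0]],
    [1,[0,0,-15],[0,0,0]],
    [1,[0,14,-3],[0,0,0]],
    [1,[0,12,0],[0,0,0]],
  ],
)

```text
time_s: 8.98
tool_pos: [0.5951, 0.1248, 0.1797]
tool_rot: [[0.388, 0.922, 0.002], [0.922, -0.388, -0.002], [-0.001, 0.003, -1.0]]
contact_force: [-0.8, 1.0, -1.3]
width: 0.0003
```

```bash
python3 go.py 42 35 130
```

```text
t 8.98 chest [ 46.3  34.1 179.7] Fchest [-1.1  0.7 -1.3] w 0.0003 rot [ 0.003  0.001 -0.006] j [ 4. 17. 85. -0. 78. 27.]
tool shift mm [ 1.  -4.4 49.7]
```

Request:
drive_tool(
  steps=[
    [1,[1,-5,14],[0,0,0]],
    [1,[0,0,8],[0,0,0]],
    [1,[0,0,6],[0,0,0]],
  ],
)

```text
time_s: 9.23
tool_pos: [0.6009, 0.1252, 0.1577]
tool_rot: [[0.39, 0.921, 0.023], [0.921, -0.39, -0.004], [0.005, 0.023, -1.0]]
contact_force: [0.1, 0.0, 0.2]
width: -0.0003
```

Request:
drive_tool(
  steps=[
    [1,[0,0,5],[0,0,0]],
    [1,[0,0,5],[0,0,0]],
  ],
)

```text
time_s: 9.4
tool_pos: [0.6019, 0.1247, 0.1471]
tool_rot: [[0.39, 0.92, 0.024], [0.921, -0.39, -0.005], [0.005, 0.024, -1.0]]
contact_force: [0.2, 0.3, -0.4]
width: -0.0001
```

```bash
python3 go.py 42 35 130
```

```text
t 9.4 chest [ 52.7  36.6 147.1] Fchest [ 0.1  0.4 -0.4] w -0.0001 rot [ 0.024 -0.005 -0.008] j [ 4. 19. 87. -0. 73. 27.]
tool shift mm [ -1.7 -11.1  16.8]
```

Request:
drive_tool(
  steps=[
    [1,[0,-6,-8],[0.024,-0.005,-0.008]],
    [1,[-1,-5,0],[0,0,0]],
    [1,[0,0,0],[0,0,0]],
  ],
)

```text
time_s: 9.65
tool_pos: [0.5934, 0.1273, 0.1542]
tool_rot: [[0.383, 0.924, 0.006], [0.924, -0.383, -0.001], [0.001, 0.006, -1.0]]
contact_force: [-0.4, -0.5, -0.3]
width: -0.0002
```

```bash
python3 go.py 42 35 130
```

```text
t 9.65 chest [ 43.8  35.7 154.2] Fchest [-0.2 -0.6 -0.3] w -0.0002 rot [ 0.006 -0.001 -0.   ] j [ 4. 18. 87. -0. 75. 27.]
tool shift mm [-0.8 -1.9 24.2]
```

Request:
drive_tool(
  steps=[
    [1,[0,-3,5],[0.003,0,0]],
    [1,[0,-1,5],[0,0,0]],
    [1,[0,-1,5],[0,0,0]],
  ],
)

```text
time_s: 9.9
tool_pos: [0.5989, 0.1256, 0.1468]
tool_rot: [[0.383, 0.923, 0.03], [0.924, -0.383, -0.007], [0.005, 0.03, -1.0]]
contact_force: [3.5, -2.4, 4.0]
width: -0.0003
```

```bash
python3 go.py 42 35 130
```

```text
t 9.9 chest [ 49.6  36.3 146.8] Fchest [ 4.1 -0.9  4. ] w -0.0003 rot [ 0.03  -0.005 -0.   ] j [ 4. 18. 88. -1. 73. 27.]
tool shift mm [-1.4 -8.1 16.6]
```

Request:
drive_tool(
  steps=[
    [1,[0,-1,4],[0.003,0,0]],
    [1,[0,-1,4],[0,0,0]],
  ],
)

```text
time_s: 10.07
tool_pos: [0.6017, 0.1245, 0.1419]
tool_rot: [[0.383, 0.923, 0.039], [0.924, -0.383, -0.009], [0.007, 0.039, -0.999]]
contact_force: [5.0, -3.1, 3.9]
width: -0.0004
```

```bash
python3 go.py 42 35 130
```

```text
t 10.07 chest [ 52.6  36.3 141.9] Fchest [ 5.9 -1.   3.9] w -0.0004 rot [ 0.039 -0.006 -0.001] j [ 4. 18. 88. -1. 71. 27.]
tool shift mm [ -1.3 -11.1  11.5]
```

Request:
drive_tool(
  steps=[
    [1,[0,0,-15],[0.03,0,0]],
    [1,[0,-5,-15],[0.008,0,0]],
    [1,[-1,-14,0],[0,0,0]],
    [1,[0,-2,0],[0,0,0]],
  ],
)

```text
time_s: 10.4
tool_pos: [0.5758, 0.1327, 0.1674]
tool_rot: [[0.385, 0.923, -0.01], [0.923, -0.385, 0.009], [0.004, -0.013, -1.0]]
contact_force: [0.0, -0.6, -0.2]
width: 0.0001
```

```bash
python3 go.py 32 35 130;python3 -c "
from h import *
shot('scene','s10.png');shot('wrist','w10.png')
a=cv2.imread('pics/s10.png')[160:260,310:430];cv2.imwrite('pics/s10d.png',cv2.resize(a,(720,600),interpolation=cv2.INTER_CUBIC))"
```

```text
t 10.4 chest [ 25.5  33.9 167.4] Fchest [ 0.2 -0.5 -0.2] w 0.0001 rot [-0.013 -0.004 -0.002] j [ 4. 16. 88.  1. 77. 27.]
tool shift mm [ 0.9  7.  37.3]
```

View pics/s10d.png

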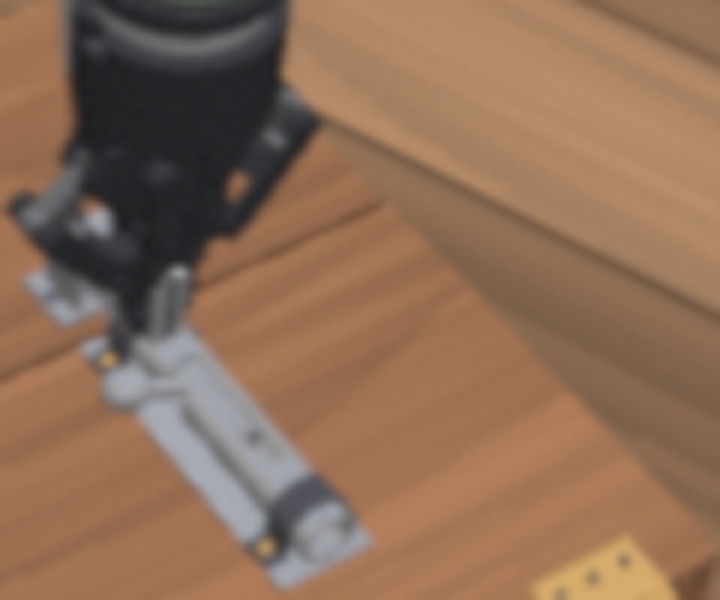

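Request:
drive_tool(
  steps=[
    [1,[0,9,8],[0,0,0]],
    [1,[0,0,6],[0,0,0]],
    [1,[0,0,5],[0,0,0]],
  ],
)

```text
time_s: 10.75
tool_pos: [0.5862, 0.1289, 0.1459]
tool_rot: [[0.384, 0.923, -0.008], [0.923, -0.384, 0.008], [0.004, -0.01, -1.0]]
contact_force: [2.8, -1.2, 5.8]
width: -0.0001
```

```bash
python3 go.py 36 35 130
```

```text
t 10.75 chest [ 36.5  34.4 145.9] Fchest [ 3.1 -0.   5.8] w -0.0001 rot [-0.01  -0.004 -0.001] j [ 4. 18. 88.  1. 75. 26.]
tool shift mm [ 0.6 -0.4 15.9]
```

Request:
drive_tool(
  steps=[
    [1,[0,-1,5],[0,0,0]],
    [1,[0,-1,5],[0,0,0]],
  ],
)

```text
time_s: 10.92
tool_pos: [0.5872, 0.1287, 0.1352]
tool_rot: [[0.385, 0.923, -0.003], [0.923, -0.385, 0.007], [0.005, -0.006, -1.0]]
contact_force: [2.7, -1.7, 3.1]
width: -0.0003
```

```bash
python3 go.py 36 35 130
```

```text
t 10.92 chest [ 37.6  34.6 135.2] Fchest [ 3.2 -0.5  3.1] w -0.0003 rot [-0.006 -0.005 -0.002] j [ 4. 19. 88.  0. 73. 26.]
tool shift mm [ 0.4 -1.5  5.2]
```

Request:
drive_tool(
  steps=[
    [1,[0,-1,4],[0,0,0]],
    [1,[0,0,3],[0,0,0]],
  ],
)

```text
time_s: 11.08
tool_pos: [0.587, 0.1288, 0.1275]
tool_rot: [[0.385, 0.923, -0.002], [0.923, -0.385, 0.007], [0.005, -0.005, -1.0]]
contact_force: [0.5, -1.1, 8.9]
width: 0.0003
```

Request:
drive_tool(
  steps=[
    [1,[0,0,3],[0,0,0]],
    [1,[0,0,3],[0,0,0]],
  ],
)

```text
time_s: 11.25
tool_pos: [0.5879, 0.1294, 0.1266]
tool_rot: [[0.385, 0.923, -0.0], [0.923, -0.385, 0.008], [0.007, -0.003, -1.0]]
contact_force: [-6.1, 0.6, 18.9]
width: 0.0001
```

```bash
python3 go.py 36 35 129
```

```text
t 11.25 chest [ 38.   35.5 126.6] Fchest [-5.8 -1.8 18.9] w 0.0001 rot [-0.003 -0.007 -0.003] j [ 4. 19. 89.  0. 72. 26.]
tool shift mm [-0.5 -2.  -2.4]
```

Request:
drive_tool(
  steps=[
    [1,[0,0,3],[0,0,0]],
    [1,[0,0,3],[0,0,0]],
    [1,[0,0,-15],[0,0,0]],
    [1,[0,0,-40],[0,0,0]],
    [1,[0,0,-41],[0,0,0]],
    [1,[0,-41,-20],[0,0,0]],
    [1,[0,-41,0],[0,0,0]],
    [1,[0,-41,0],[0,0,0]],
    [1,[0,-20,0],[0,0,0]],
  ],
)

```text
time_s: 12.0
tool_pos: [0.4529, 0.1835, 0.2421]
tool_rot: [[0.389, 0.921, -0.018], [0.921, -0.389, 0.012], [0.004, -0.021, -1.0]]
contact_force: [0.5, 1.1, 0.7]
width: -0.0003
```

```bash
python3 go.py;python3 -c "
from h import *
shot('scene','s11.png');shot('wrist','w11.png')
a=cv2.imread('pics/s11.png')[140:340,235:435];cv2.imwrite('pics/s11d.png',cv2.resize(a,(600,600),interpolation=cv2.INTER_CUBIC))"
```

```text
t 12.0 chest [-107.5   33.9  242.1] Fchest [0.1 1.2 0.7] w -0.0003 rot [-0.021 -0.004 -0.007] j [11.  0. 97.  1. 84. 34.]
```

View pics/s11d.png

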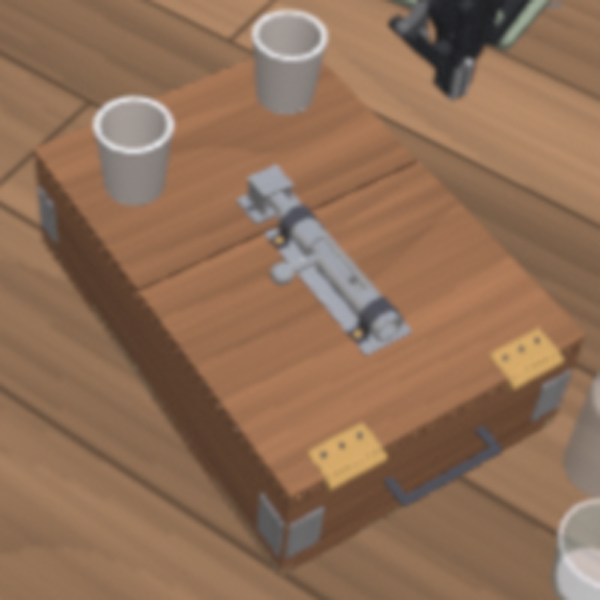

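View pics/w11.png

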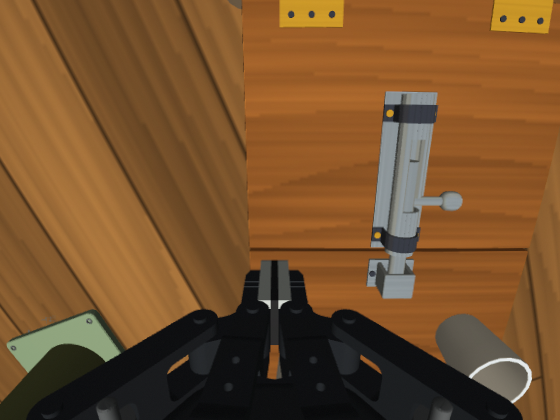

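```bash
python3 -c "
from tri import *
C=cal('scene');Cw=cal('wrist')
for th in(1.2,1.35,1.45,1.571):
  P=np.array((40*np.sin(th),35,146+40*np.cos(th)));print(th,((proj(W(P,Q),C)[0]-[235,140])*3).round(1),proj(W(P,Q),Cw)[0].round(1))
a=cv2.imread('pics/s11.png')[210:250,310:360];cv2.imwrite('pics/s11e.png',cv2.resize(a,(700,560),interpolation=cv2.INTER_CUBIC))
"
```

```text
1.2 [284.8 257.8] [448.9 209.4]
1.35 [282.5 263.3] [447.6 207.3]
1.45 [281.4 266.8] [446.1 205.9]
1.571 [280.7 270.8] [443.8 204.2]
```

View pics/s11e.png

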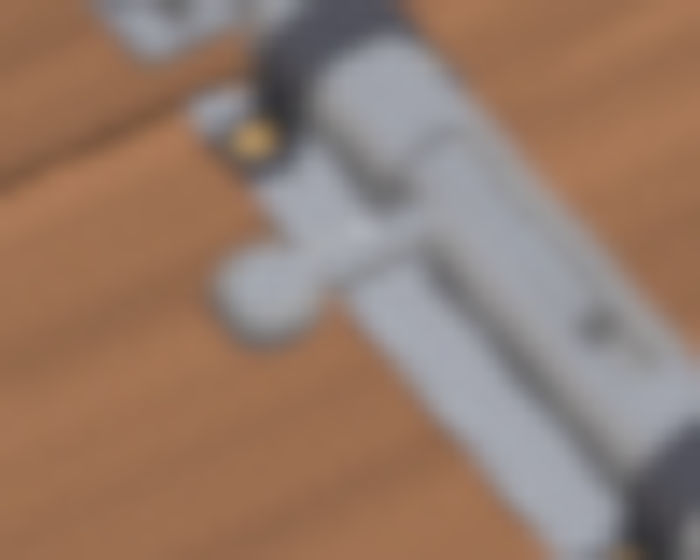

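```bash
python3 -c "
from rig import manip
print(manip.finish_job())"
```

```text
the job is handed in; nothing more can be done
None
```

I shut and locked the chest, then handed the job in at about 12 s; no verdict was reported.

**What I did**
- I pressed the lid leaf down at lid_press until it hit its stop; the force briefly reached about 40 N there.
- I pushed the bolt along its slot to its end stop. The force rose from about 3–4 N to about 13 N with the knob at chest y of about 35 mm.
- I turned the knob over from the near side, then pressed it down until it stopped at about 19 N.
- I backed the arm off so that it touches nothing.

**Last checks**
- **Lid and bolt:** the last scene and wrist pictures show the lid flush with the deck and the rod inside the keeper.
- **Knob:** it lies level on the far side. In the scene picture its head is within about 1 pixel of where 1.571 rad should put it. The wrist picture (about 452, 201 against a predicted 444, 204) was less exact.
- **Cups:** both deck cups are upright in the scene picture where they stood at the start. I did not measure them again.
- **Bench things:** the arm did not work near them, but I did not recheck them closely at the end.

**What disagreed or went wrong**
- **Fingertip height:** the fingertips touched things about 26 mm higher than the reported TCP position. I took this from the lid contact and the pictures, and corrected for it.
- **Knob press:** my first press on the knob slid off the head's outer edge. I lifted off, moved closer to the tube, and the second press worked.

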